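Latch the optical chamber and hold the amber filter in its slot

TASK

Swing the red-knobbed latch of the optical chamber fully closed into its catch. Then take the amber filter holder (orange grip) out of its stand, lower its blade through the yellow-lipped slot in the chamber's lid until the whole glass pane is inside, and finish holding it there upright in the gripper, with its crossbar clear above the lip and its blade not pressed hard against the slot. Leave the latch closed, and do not disturb the blue filter holder, the tape roll, the vial or the timer.

Things in the scene. Friction and masses are not known exactly. Their poses are not given: they have to be found in the camera images.
- chamber: fixed grey box, 130 x 130 mm, with a black lid whose top is 98 mm above the worktop and a clear window in its front (-x) wall. Origin: centre of its underside, on the worktop; z up. It may stand left or right of the robot's centre line, turned up to 20 degrees. The lid stays shut.
- slot (a point): centre of the slot in the chamber lid, at the top of its yellow flared lip, 105 mm above the worktop. Axes as the chamber: z up, x along the slot short side, y along its long side. The lip narrows from 26 x 52 mm here to 12 x 38 mm 7 mm below; the straight slot goes on 8 mm through the lid; below it the chamber is hollow, its floor 95 mm below this point.
- latch (a joint): angle of the swing latch (rad): 0 = fully closed, arm on its stop in the steel catch on the chamber's -y side; grows as it opens, to 1.6 (arm toward chamber -x). Upright hinge axis; closing turns the arm counter-clockwise seen from above. Light friction hinge (about 1 N at the knob), stays where it is left.
- latch_knob (a point): on the axis of the red upright round latch knob, 14 mm diameter, 10 mm below its top. The knob is 42 mm from the hinge axis, its top 144 mm above the worktop; it stands 35 mm above the flat latch arm (arm's top 109 mm above the worktop). The catch beyond it, 55 mm or more from the hinge axis, is up to 113 mm high.
- latch_hinge (a point): point on the latch's upright hinge axis, level with latch_knob, 134 mm above the worktop. Fixed to the chamber, axes as the chamber's: with the latch at angle q the knob is 42 mm from here in the direction (-sin q, -cos q) of these x and y axes.
- stand: fixed white block, 60 x 150 x 30 mm, origin centre of its underside; two pockets 22 mm deep, 13 x 39 mm, 40 mm either side of its centre along its y axis, in which the two filter holders stand (which one is where varies).
- filter_amber_grip (a point): centre of the orange grip of the amber filter holder (loose, about 80 g, black frame, amber glass), 112 mm above its foot, 24 mm above the crossbar. The grip is 10 mm thick (along this frame's x), 24 mm wide (y), 46 mm tall (z, up), its top 20 mm above this point. Standing in its stand the foot is 8 mm above the worktop. It fits the slot either way round.
- filter_amber_foot (a point): centre of the foot (lowest face) of the amber filter holder; axes as filter_amber_grip. The blade, 10 mm (x) by 36 mm (y), runs from here 80 mm up to the crossbar, its lowest 4 mm narrowed to 7 x 32 mm. The crossbar, 16 x 56 mm and wider than the slot, is 80 to 88 mm above the foot. The glass pane reaches from 17 to 59 mm above the foot.
- filter_blue_grip (a point): centre of the blue grip of the other filter holder, same shape and size, blue pane; must stay in its stand.
- tape: loose roll of yellowish tape lying flat, 70 mm across, 20 mm high, right of the work; leave alone. Origin centre of its underside.
- vial: loose glass vial with white cap, 27 mm diameter, 61 mm tall, left of the work; leave alone. Origin centre of its underside.
- timer: loose small white timer, 66 x 66 x 20 mm, left of the work; leave alone. Origin centre of its underside.
- filter_amber: the amber filter holder itself; origin at the centre of its foot (same point as filter_amber_foot), axes as filter_amber_grip

How it is judged:
By the outcome, as a careful person would: the job done as asked, in the order asked, and still so for the second after the job is handed in, while the arm keeps its last pose, push and grip.
It also fails if it takes over 58 s, if anything falls off the work surface, if the arm or the gripper's body presses on something with over 40 N, if the wrist force passes 120 N, or if a joint passes its speed limit or range.

ROBOT

A 6-joint arm with a two-finger parallel gripper is mounted at the origin on a cart in front of the work surface, level with it; the furniture and walls round the work are solid. World frame = base frame: x ahead of the robot, y to its left, z up, the work surface at z = 0. Lengths are in mm, angles in rad, forces in N, time in s.
With the tool pointing down it reaches from about 350 to 925 mm from the base axis. Payload 6.4 kg.
Tool frame: the origin (TCP) lies at the very end of the fingers, on their centre line; the grasp point (between the pads) lies 19 mm behind it; z points along the fingers, y is the direction in which the jaws open and shut (so a half turn about z gives the same grasp; the last joint's range is limited). The gripper opens to 85 mm and grips with 20 to 120 N. Pads are 22 mm wide; open, the fingers measure 114 mm over their backs; the gripper's body (76 mm by 85 mm) begins 54 mm behind the grasp point. The pads swing forward as they close: fully open they stand 13 mm farther back than shut.
Start: joints at [1.156, 0.245, 1.558, -0, 1.339, -0.174], TCP at [155.008, 631.258, 231.29] pointing down, gripper open.
Joint ranges: [-3.13, 3.13], [-1.02, 2.26], [0.13, 2.54], [-0.95, 4.09], [0.21, 2.88], [-2.74, 2.74]. Speed limits (rad/s): [2.57, 2.57, 3.14, 3.14, 3.14, 3.14].

INTERFACE

Orientations are given as [roll, pitch, yaw] about the fixed x, y, z axes, in that order (R = Rz(yaw) Ry(pitch) Rx(roll)).
In Python, from workcell import manip, viewer, order gives the robot as it stands. The module is installed in compiled form; this text tells all that it offers.
- The arm moves only by the tool step_arm, never from a script. Its argument "plan" is a list of rows, each a list of 4 numbers: the shift along the tool's x, y, z in m, then the turn about the tool's z in degrees. In form: [[tx, ty, tz, yaw], ...]. A call has 1 to 5 rows; each row is the pose to reach, as a shift and turn from the pose commanded when the call began, along the tool's axes at that moment; what a row does not reach only later rows make up. A row lasts 1/10 s, in which the tool goes at most 50 mm and 8.59 degrees, less where a joint would pass 70% of its speed; a pose out of reach is approached as far as the arm can. A call with a gripper value outside its range is refused whole. "fingers" is the gripper command: -1 is fully open, 1 is shut, values between are in proportion, set as the call begins (left out, the last holds). The fingers move at their own pace and stop on an object; "grip_force" is the grip in N (left out, the last holds). Time passes only in rows, so rows that repeat a pose let the fingers close. It gives the time, the measured TCP pose, the force and the opening at its end, in the units of the state.
- manip.read_state(): the state, without advancing time (a new reading comes with each control period).
- viewer.camera(name): name is "scene" or "top" or "wrist"; returns the picture (400x640x3 uint8, red, green, blue); there is no depth.
- viewer.camera_model(name): a dict with "intrinsics" (3x3 intrinsics, pixels), "k1" (the pictures are not rectified: a ray, as slopes to the right and down, at radius r is drawn at 1 + k1 r^2 times it, then the intrinsics apply), "R" (3x3) and "t" (3): a world point X has camera coordinates R X + t; the wrist camera has in their place "mount" (4x4, takes a point from camera to tool coordinates, whose origin is the TCP and whose axes are the flange's). Camera axes: x right, y down, z forward; pixel columns grow to the right and rows downward; lengths in mm; the calibration is good to about 2 mm. A picture is of the moment at which its call begins: read the wrist's pose just before it. camera_model takes no time and is no camera call.
- order.close_job(): hands the job in, once; it reports no verdict.
The state is a dict: "t": time; "joint_positions": joint angles; "qvel": joint speeds; "tau": joint torques, N m; "position": TCP position; "orientation": TCP orientation; "contact_force": force on the tool from outside, world axes, zero at the start; "wrist_torque": the same for the moment, N m; "grip_width": opening from 0.0 (shut) to 1.0 (fully open).
Only numpy, scipy, OpenCV 4.12 (cv2) and the standard library are available. Lean on these libraries where they do the work, as an engineer would, in place of code of your own. Each camera call takes 0.05 s, during which the arm holds its last target. There are 200 camera calls.

## Working session

There is one attempt and no reset: what is moved stays moved. The work goes in short steps, Python scripts to look and compute and a tool call to move; the robot and the scene stay as the last step left them, time stands still between calls to the robot, and variables do not carry over. Pictures are saved under pics/ and viewed, about 8 in all and at most 12, crops included, and the job is handed in when it is done.

Besides the shell and the picture viewer there is one more tool, called after "Emit:" in YAML: its name, and indented under it one key for each argument. step_arm: Moves the arm, as the interface text tells. Its arguments: {"type":"object","properties":{"plan":{"type":"array","items":{"type":"array","items":{"type":"number"}}},"fingers":{"type":"number"},"grip_force":{"type":"number"}},"required":["plan"]}

```bash
mkdir -p pics
cat > h.py <<'E'
import numpy as np, cv2
from workcell import manip, viewer, order
from scipy.spatial.transform import Rotation as Ro
def model(n,st=None):
    m=viewer.camera_model(n); K=np.array(m["intrinsics"]); 
    if n=="wrist":
        M=np.array(m["mount"]); T=np.eye(4); T[:3,:3]=Ro.from_euler('xyz',st["orientation"]).as_matrix(); T[:3,3]=st["position"]
        C=np.linalg.inv(T@M); return K,m["k1"],C[:3,:3],C[:3,3]
    return K,m["k1"],np.array(m["R"]),np.array(m["t"]).ravel()
def proj(md,X):
    K,k,R,t=md; c=np.atleast_2d(X)@R.T+t; s=c[:,:2]/c[:,2:]; s=s*(1+k*(s**2).sum(1,keepdims=True))
    return s@K[:2,:2].T+K[:2,2]
def ray(md,uv):
    K,k,R,t=md; d=np.linalg.solve(K[:2,:2],np.array(uv,float)-K[:2,2]); s=d.copy()
    for _ in range(20): s=d/(1+k*(s@s))
    v=R.T@np.array([s[0],s[1],1]); return -R.T@t, v/np.linalg.norm(v)
def atz(md,uv,z):
    o,v=ray(md,uv); return o+v*(z-o[2])/v[2]
def shot(n,f):
    st=manip.read_state(); im=viewer.camera(n); cv2.imwrite(f'pics/{f}.png',cv2.cvtColor(np.array(im),cv2.COLOR_RGB2BGR)); 
    import json; json.dump({k:np.array(st[k]).tolist() for k in("position","orientation")},open(f'pics/{f}.json','w')); return st,im
def ld(f):
    import json; return json.load(open(f'pics/{f}.json'))
E
python3 - <<'E'
from h import *
for n in("top","scene"): shot(n,n+"0"); md=model(n); print(n,md[0].tolist(),md[1],-md[2].T@md[3])
print(manip.read_state()); print(viewer.camera_model("wrist"))
E
```

```text
top [[455.82445578466826, 0.0, 317.6977061282203], [0.0, 455.82445578466826, 189.93575140901075], [0.0, 0.0, 1.0]] -0.11567314170538455 [3.74681268e+02 6.38266117e-01 1.38682557e+03]
scene [[394.1709570179798, 0.0, 316.33305380182844], [0.0, 394.1709570179798, 204.67679439450413], [0.0, 0.0, 1.0]] 0.014755403520331254 [-278.87140367  584.44376471  593.83658083]
{'t': 0.1, 'joint_positions': array([ 1.15589439e+00,  2.45750430e-01,  1.55893391e+00, -2.75239047e-06,
        1.33868883e+00, -1.74065077e-01]), 'qvel': array([ 0.00055266, -0.00243976, -0.00314346,  0.00046714,  0.00161644,
       -0.00143574]), 'tau': array([-1.81921923e-04, -4.30680907e+01, -3.27125180e+01, -2.47864828e-04,
        2.87544834e-03,  1.10354759e-05]), 'position': array([154.7965491 , 630.76698299, 230.26408081]), 'orientation': array([-3.13983858e+00, -3.05725221e-04,  2.90075617e+00]), 'contact_force': array([-0.24646506, -0.01795037,  0.21254072]), 'wrist_torque': array([-0.01280518,  0.01086782, -0.00086847]), 'grip_width': 1.0024930369237404}
{'intrinsics': array([[290.46415356,   0.        , 321.14748339],
       [  0.        , 290.46415356, 200.08891923],
       [  0.        ,   0.        ,   1.        ]]), 'k1': 0.018617448606100675, 'mount': array([[ 1.05467579e-03, -9.57708298e-01, -2.87738949e-01,
         7.29122602e+01],
       [ 9.99999441e-01,  1.03032894e-03,  2.36049469e-04,
        -9.76249321e-01],
       [ 7.03992297e-05, -2.87739037e-01,  9.57708850e-01,
        -1.42323229e+02],
       [ 0.00000000e+00,  0.00000000e+00,  0.00000000e+00,
         1.00000000e+00]])}
```

View pics/top0.png

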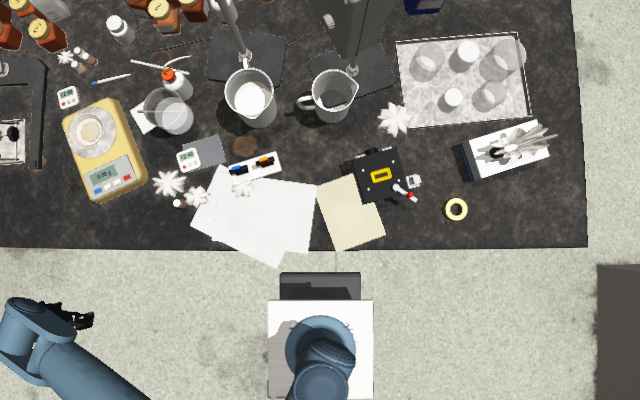

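View pics/scene0.png

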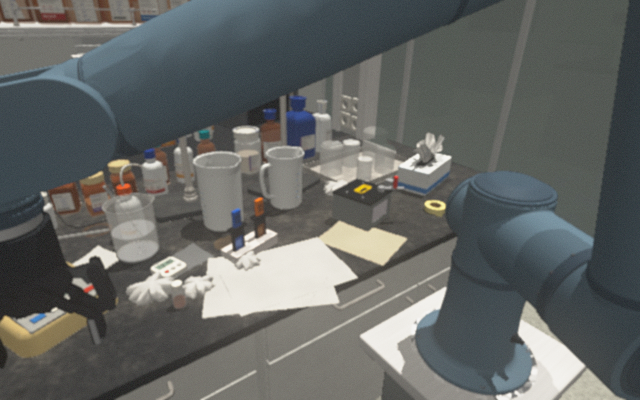

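The top view shows the chamber at about (380,175) with its yellow slot at (381,175). The red knob is at about (412,197), the stand at about (255,168), and the orange grip at about (265,160), with blue to its left. I'll enlarge both areas.

Run:
```python
import cv2,numpy as np
im=cv2.imread('pics/top0.png')
a=cv2.resize(im[140:210,222:292],None,fx=8,fy=8,interpolation=cv2.INTER_CUBIC)[:,:]
b=cv2.resize(im[140:210,350:430],None,fx=8,fy=8,interpolation=cv2.INTER_CUBIC)
c=np.hstack([cv2.resize(a,(400,400)),cv2.resize(b,(400,350+0))[:, :] if 0 else cv2.copyMakeBorder(cv2.resize(b,(400,350)),0,50,0,0,cv2.BORDER_CONSTANT)])
cv2.imwrite('pics/crop0.png',c)
```

```text
(no output)
```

View pics/crop0.png

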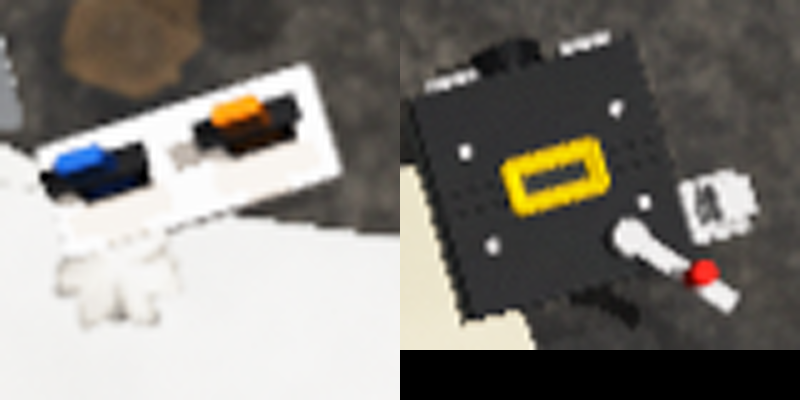

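Run:
```python
from h import *
md=model("top")
A=lambda x,y,z: atz(md,(222+(x+.5)/5.714-.5,140+(y+.5)/5.714-.5),z)[:2].round(1)
B=lambda x,y,z: atz(md,(350+(x-400+.5)/5-.5,140+(y+.5)/5-.5),z)[:2].round(1)
for n,p in dict(slot=B(556,176,105),lipA=B(502,160,105),lipB=B(598,138,105),lipC=B(609,186,105),lipD=B(515,214,105),lidA=B(412,97,98),lidB=B(632,35,98),lidD=B(465,322,98),hinge=B(630,236,112),knob=B(704,272,144),catch=B(718,207,110),orange=A(240,103,140),blue=A(82,155,140),sA=A(40,150,30),sB=A(305,65,30),sC=A(342,172,30),sD=A(68,258,30),barL=A(197,135,96),barR=A(300,105,96)).items(): print(n,p)
```

```text
slot [ 517.1 -173. ]
lipA [ 526.3 -142.4]
lipB [ 538.8 -197.2]
lipC [ 511.4 -203.1]
lipD [ 495.5 -149.4]
lidA [563.4 -92.2]
lidB [ 599.2 -218.9]
lidD [ 434.8 -121.2]
hinge [ 482.3 -213.4]
knob [ 459.7 -248.6]
catch [ 498.8 -264.1]
orange [561.8 155.2]
blue [536.8 231.9]
sA [553.9 274.7]
sB [598.4 134.7]
sC [541.5 114.8]
sD [496.6 259. ]
barL [552.3 182.2]
barR [567.3 130.5]
```

```bash
cat >> h.py <<'E'
def go(x,y,z,yawdeg=None):
    st=manip.read_state(); p=np.array(st["position"]); R=Ro.from_euler('xyz',st["orientation"]).as_matrix()
    d=R.T@(np.array([x,y,z])-p)/1000; yaw=np.degrees(st["orientation"][2])
    print("t",st["t"],"pos",p.round(1),"rpy",np.degrees(st["orientation"]).round(2),"shift",d.round(4),"turn",0 if yawdeg is None else round((yaw-yawdeg+180)%360-180,1),"F",np.array(st["contact_force"]).round(1))
E
python3 -c "
from h import *
go(545,155,300,107.7)"
```

```text
t 0.1 pos [154.8 630.8 230.3] rpy [-1.799e+02 -2.000e-02  1.662e+02] shift [-0.4924 -0.3691 -0.0692] turn 58.5 F [-0.2 -0.   0.2]
```

Emit:
step_arm:
  plan:
    - [-0.04, -0.03, -0.02, 8]
    - [-0.08, -0.06, -0.04, 16]
    - [-0.12, -0.09, -0.06, 24]
    - [-0.16, -0.12, -0.069, 32]
    - [-0.2, -0.15, -0.069, 40]
  fingers: -1

```text
t: 0.6
position: [307.1, 446.0, 301.4]
orientation: [3.139, -0.0, 2.198]
contact_force: [0.6, 1.0, 1.6]
grip_width: 0.995
```

```bash
python3 -c "
from h import *
go(545,155,290,107.7)"
```

```text
t 0.6 pos [307.1 446.  301.4] rpy [ 1.7984e+02 -2.0000e-02  1.2592e+02] shift [-0.3753  0.0219  0.0114] turn 18.2 F [0.6 1.  1.6]
```

Emit:
step_arm:
  plan:
    - [-0.05, 0.003, 0.01, 8]
    - [-0.1, 0.006, 0.01, 16]
    - [-0.15, 0.009, 0.01, 18]
    - [-0.2, 0.012, 0.01, 18]
    - [-0.25, 0.015, 0.01, 18]

```text
t: 1.1
position: [465.5, 253.5, 289.5]
orientation: [-3.141, -0.0, 1.888]
contact_force: [1.4, 0.2, 0.8]
grip_width: 0.997
```

Emit:
step_arm:
  plan:
    - [-0.035, 0.035, 0, 0]
    - [-0.06, 0.07, 0, 0]
    - [-0.08, 0.1, 0, 0]
    - [-0.08, 0.1, 0, 0]
    - [-0.08, 0.1, 0, 0]

```text
t: 1.6
position: [584.7, 210.2, 288.7]
orientation: [-3.14, -0.001, 1.888]
contact_force: [-0.6, 0.6, 0.0]
grip_width: 1.002
```

```bash
python3 -c "
from h import *
go(545,155,290,107.7); shot('wrist','w1')"
```

```text
t 1.6 pos [584.7 210.2 288.7] rpy [-1.7988e+02 -3.0000e-02  1.0815e+02] shift [-0.0401 -0.055  -0.0012] turn 0.5 F [-0.6  0.6  0. ]
```

View pics/w1.png

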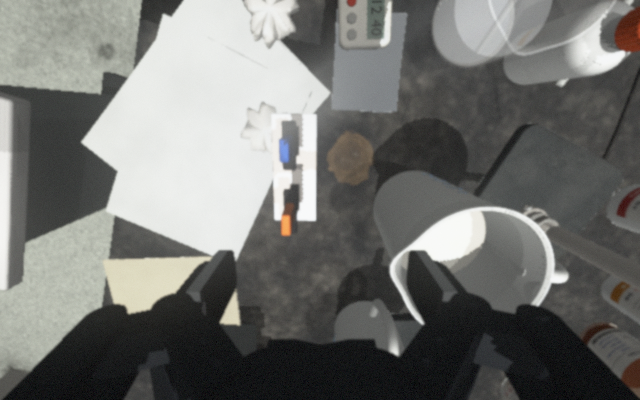

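The wrist view looks along the stand, which sits upright in the picture, so yaw of about 108° is right. The orange grip is at about (287,219), blue at (284,150), and the tall beaker is to the right. I'll locate the amber grip from its orange pixels, then move on to the latch.

Run:
```python
from h import *
from scipy.optimize import least_squares
st=ld('w1'); md=model("wrist",st)
im=cv2.imread('pics/w1.png'); hsv=cv2.cvtColor(im,cv2.COLOR_BGR2HSV)
def fit(lo,hi,win,x0):
    m=cv2.inRange(hsv,lo,hi); k=np.zeros_like(m); k[win[1]:win[3],win[0]:win[2]]=1; m=m*k
    ys,xs=np.nonzero(m); bb=np.array([xs.min()-.5,xs.max()+.5,ys.min()-.5,ys.max()+.5]); print(bb)
    a=np.radians(18); ex=np.array([np.cos(a),np.sin(a),0]); ey=np.array([-np.sin(a),np.cos(a),0])
    def pr(p): 
        P=np.array([np.r_[p,0]+sx*5*ex+sy*12*ey+np.array([0,0,z]) for sx in(-1,1) for sy in(-1,1) for z in(96,140)])
        q=proj(md,P); return np.array([q[:,0].min(),q[:,0].max(),q[:,1].min(),q[:,1].max()])
    r=least_squares(lambda p:pr(p)-bb,x0); print(r.x.round(1),r.fun.round(2))
fit((3,120,80),(20,255,255),(270,190,305,245),[562,155])
fit((105,120,60),(130,255,255),(270,130,305,172),[537,232])
# stand corners
for uv in((274,114),(316,114),(316,220),(274,220)): print(atz(md,uv,30)[:2].round(1))
go(460,-200,290,90)
```

```text
[280.5 291.5 212.5 235.5]
[561.9 150.8] [-1.3   1.51 -5.41  5.05]
[284.5 287.5 155.5 159.5]
[540.8 224.7] [ -5.41   6.34 -12.62  11.7 ]
[502.8 257.6]
[555.6 275. ]
[601.5 132.9]
[542.8 113.5]
t 1.65 pos [584.2 210.7 289.1] rpy [-1.7991e+02 -3.0000e-02  1.0821e+02] shift [-0.3513 -0.2463 -0.0007] turn 18.2 F [ 0.1 -1.  -0. ]
```

Emit:
step_arm:
  plan:
    - [-0.039, -0.027, 0, 6]
    - [-0.079, -0.054, 0, 12]
    - [-0.118, -0.081, 0, 18]
    - [-0.158, -0.108, 0, 24]
    - [-0.197, -0.135, 0, 28]

```text
t: 2.15
position: [516.4, -19.1, 290.0]
orientation: [3.141, 0.0, 1.398]
contact_force: [0.7, -0.8, -0.5]
grip_width: 1.001
```

```bash
python3 -c "
from h import *
go(450,-249,260,80.5)"
```

```text
t 2.15 pos [516.4 -19.1 290. ] rpy [179.95   0.    80.13] shift [-0.2378 -0.026   0.03  ] turn -0.4 F [ 0.7 -0.8 -0.5]
```

Emit:
step_arm:
  plan:
    - [-0.048, -0.005, 0.01, 0]
    - [-0.096, -0.01, 0.02, 0]
    - [-0.144, -0.015, 0.03, 0]
    - [-0.192, -0.02, 0.03, 0]
    - [-0.226, -0.026, 0.03, 0]
  fingers: 0.3

```text
t: 2.65
position: [452.5, -238.0, 259.6]
orientation: [-3.142, 0.0, 1.4]
contact_force: [1.0, -0.0, 0.5]
grip_width: 0.352
```

Emit:
step_arm:
  plan:
    - [0, 0, 0, 0]
    - [0, 0, 0, 0]

```text
t: 2.85
position: [453.6, -236.3, 259.9]
orientation: [3.141, -0.0, 1.399]
contact_force: [-0.0, 0.6, 0.4]
grip_width: 0.349
```

```bash
python3 -c "
from h import *
go(450,-249,260,80.5); shot('wrist','w2')"
```

```text
t 2.85 pos [ 453.6 -236.3  259.9] rpy [ 1.7999e+02 -2.0000e-02  8.0180e+01] shift [-0.0131 -0.0014 -0.0002] turn -0.3 F [-0.   0.6  0.4]
```

View pics/w2.png

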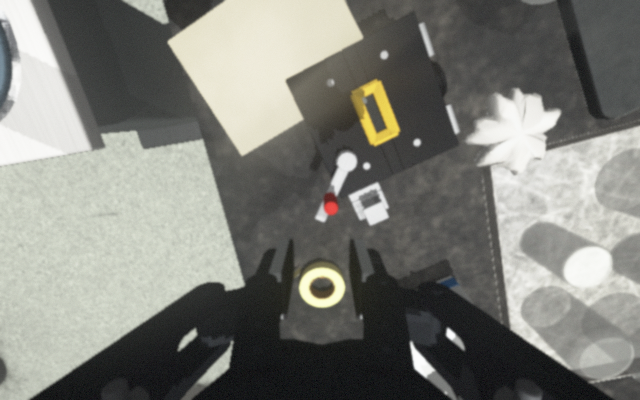

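The wrist view shows the knob top at about (331,207), the hinge pivot at (346,161), the yellow slot at (376,112) and the steel catch at (370,203). The tape roll lies in the gap well below the fingers. I'll turn these into positions.

Run:
```python
from h import *
md=model("wrist",ld('w2'))
for n,u,z in (("knobtop",(331,207),144),("knobmid",(331,204),134),("hinge",(346,160),112),("slot",(376,111),105),("lidL",(287,79),98),("lidR",(416,11),98),("lidBR",(459,144),98),("catch",(371,202),110),("tape",(322,286),20)): print(n,atz(md,u,z)[:2].round(1))
im=cv2.imread('pics/w2.png')[60:260,260:460]; hsv=cv2.cvtColor(im,cv2.COLOR_BGR2HSV)
m=cv2.inRange(hsv,(20,120,90),(35,255,255)); m[140:]=0
c=max(cv2.findContours(m,0,2)[0],key=cv2.contourArea); r=cv2.minAreaRect(c); print(r)
q=cv2.boxPoints(r)+[260,60]; Q=[atz(md,p,103)[:2].round(1) for p in q]; print(Q,np.mean(Q,0))
m=cv2.inRange(hsv,(0,150,80),(8,255,255)); print([ (a+260,b+60) for a,b in [np.nonzero(m)[1][[0,-1]]*1.0][0:0]], np.nonzero(m)[1].min()+260,np.nonzero(m)[1].max()+260,np.nonzero(m)[0].min()+60,np.nonzero(m)[0].max()+60)
```

```text
knobtop [ 461.  -249.8]
knobmid [ 461.3 -250. ]
hinge [ 483.1 -213.9]
slot [ 519.3 -172.7]
lidL [ 438.9 -128.8]
lidR [566.  -93.2]
lidBR [ 600.8 -219.8]
catch [ 502.7 -262.6]
tape [ 425.2 -411.5]
((114.75862121582031, 52.396549224853516), (62.57933044433594, 34.91072463989258), 68.19859313964844)
[array([ 494.3, -148.6]), array([ 526.3, -142.5]), array([ 543.3, -200.2]), array([ 509.7, -207.4])] [ 518.4   -174.675]
[] 325 337 195 214
```

```bash
python3 -c "
from h import *
go(457,-250,118,80.5);go(502,-255,118,80.5)"
```

```text
t 2.9 pos [ 453.9 -235.8  259.9] rpy [ 1.7999e+02 -2.0000e-02  8.0260e+01] shift [-0.0135  0.0054  0.1419] turn -0.2 F [ 0.3 -0.9  0.3]
t 2.9 pos [ 453.9 -235.8  259.9] rpy [ 1.7999e+02 -2.0000e-02  8.0260e+01] shift [-0.0108  0.0506  0.1419] turn -0.2 F [ 0.3 -0.9  0.3]
```

Emit:
step_arm:
  plan:
    - [-0.0135, 0.005, 0.03, 0]
    - [-0.0135, 0.005, 0.07, 0]
    - [-0.0135, 0.005, 0.11, 0]
    - [-0.0135, 0.005, 0.132, 0]
    - [-0.0135, 0.005, 0.142, 0]

```text
t: 3.4
position: [455.8, -248.3, 115.2]
orientation: [-3.138, -0.003, 1.403]
contact_force: [0.3, -0.3, 0.0]
grip_width: 0.352
```

Emit:
step_arm:
  plan:
    - [0, 0, 0, 0]
    - [0, 0, 0, 0]

```text
t: 3.6
position: [457.7, -251.1, 119.3]
orientation: [3.139, 0.001, 1.401]
contact_force: [-0.4, -0.6, 0.9]
grip_width: 0.348
```

```bash
python3 -c "
from h import *
go(502,-255,118,80.5); shot('wrist','w3')"
```

```text
t 3.6 pos [ 457.7 -251.1  119.3] rpy [1.7988e+02 7.0000e-02 8.0280e+01] shift [0.0036 0.0443 0.0014] turn -0.2 F [-0.4 -0.6  0.9]
```

View pics/w3.png

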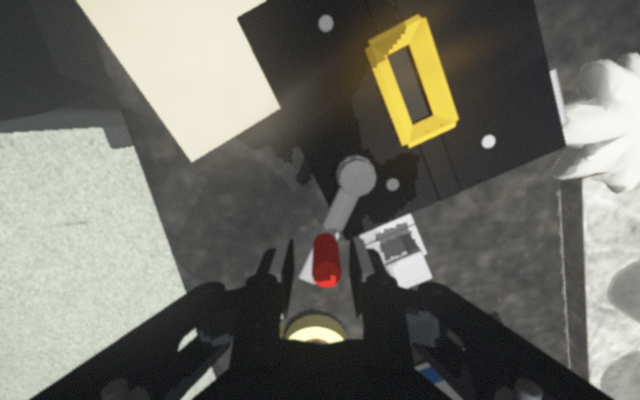

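The knob sits between the open fingers at about (327,260), ready to be swung into the catch.

Emit:
step_arm:
  plan:
    - [-0.001, 0.008, 0, 0]
    - [-0.002, 0.016, 0, 0]
    - [-0.002, 0.024, 0, 0]
    - [0, 0.031, 0, 0]
    - [0.001, 0.036, 0, 0]

```text
t: 4.15
position: [493.1, -256.4, 117.8]
orientation: [3.141, -0.0, 1.4]
contact_force: [-2.4, -0.2, 0.2]
grip_width: 0.35
```

Emit:
step_arm:
  plan:
    - [0.0005, 0.002, 0, 0]
    - [0.001, 0.004, 0, 0]
    - [0.001, 0.006, 0, 0]
    - [0.001, 0.007, 0, 0]
    - [0.001, 0.007, 0, 0]

```text
t: 4.65
position: [499.3, -256.3, 117.7]
orientation: [-3.142, -0.0, 1.4]
contact_force: [-0.8, 0.1, 0.2]
grip_width: 0.355
```

Emit:
step_arm:
  plan:
    - [0.0, 0.001, 0, 0]
    - [0.0, 0.002, 0, 0]
    - [0.0, 0.003, 0, 0]
    - [0.0, 0.003, 0, 0]

```text
t: 5.05
position: [502.3, -257.0, 117.7]
orientation: [3.142, -0.0, 1.4]
contact_force: [-1.2, 1.0, -0.1]
grip_width: 0.35
```

Emit:
step_arm:
  plan:
    - [0.0, 0.001, 0, 0]
    - [0.0, 0.002, 0, 0]
    - [0.0, 0.003, 0, 0]
    - [0.0, 0.003, 0, 0]

```text
t: 5.45
position: [502.9, -257.1, 117.5]
orientation: [-3.134, -0.001, 1.4]
contact_force: [-12.3, 2.2, 6.1]
grip_width: 0.349
```

Emit:
step_arm:
  plan:
    - [0, -0.004, 0, 0]
    - [0, -0.007, 0, 0]
    - [0, -0.007, -0.03, 0]
    - [0, -0.007, -0.07, 0]
    - [0, -0.007, -0.11, 0]

```text
t: 5.95
position: [498.3, -256.4, 229.0]
orientation: [3.141, 0.0, 1.4]
contact_force: [0.2, -1.3, 0.6]
grip_width: 0.352
```

Emit:
step_arm:
  plan:
    - [0.02, 0, 0, 0]
    - [0.03, 0, 0, 0]
    - [0.03, 0, 0, 0]

```text
t: 6.25
position: [503.3, -225.6, 227.1]
orientation: [-3.141, -0.0, 1.402]
contact_force: [-0.7, -0.4, -0.4]
grip_width: 0.347
```

```bash
python3 -c "
from h import *
go(502,-255,118,80.5); shot('wrist','w4')
im=cv2.imread('pics/w4.png'); cv2.imwrite('pics/w4c.png',cv2.resize(im[40:290,240:500],None,fx=2.2,fy=2.2,interpolation=cv2.INTER_CUBIC))"
```

```text
t 6.25 pos [ 503.3 -225.6  227.1] rpy [-1.7997e+02 -2.0000e-02  8.0300e+01] shift [-0.0292  0.0037  0.1091] turn -0.2 F [-0.7 -0.4 -0.4]
```

View pics/w4c.png

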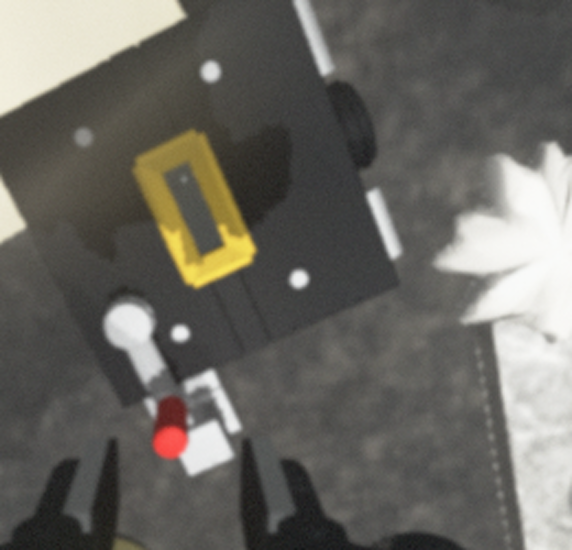

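The latch arm now lies in the steel catch, with the knob at crop (171,444) and the hinge at (130,323). The slot lip corners show at (135,170), (200,131), (255,255) and (196,286).

Run:
```python
from h import *
md=model("wrist",ld('w4'))
P=lambda x,y,z: atz(md,(240+x/2.2,40+y/2.2),z)[:2]
k=P(171,444,144);h=P(130,323,112); print("knob",k,"hinge",h,"dir",np.degrees(np.arctan2(*(k-h))), np.linalg.norm(k-h))
L=np.array([P(*c,105) for c in((135,170),(200,131),(255,255),(196,286))]); print(L.round(1),L.mean(0))
S=np.array([P(*c,98) for c in((164,176),(188,163),(222,243),(196,255))]); print(S.round(1),S.mean(0))
a=lambda p,q: np.degrees(np.arctan2(*(p-q)[::-1]))
print("yaw",a(L[1],L[0]),a(L[2],L[3]),a(L[0],L[3])-90,a(L[1],L[2])-90)
B=P(398,283,98);print("lid",B,a(P(0,118,98),P(185,17,98)), a(B,P(125,407,98)), a(P(293,0,98),B)-90)
s=model("scene");t=model("top")
print("top slot proj",proj(t,[518,-173,105]))
go(520,20,260,108)
```

```text
knob [ 495.39178083 -257.03201473] hinge [ 485.06816008 -214.78585542] dir 166.26785029797932 43.489252942262496
[[ 498.  -155.3]
 [ 525.8 -145.2]
 [ 540.6 -196.7]
 [ 514.5 -205.4]] [ 519.73970168 -175.61687604]
[[ 508.8 -159.6]
 [ 519.3 -156.2]
 [ 528.2 -190.4]
 [ 516.6 -193.6]] [ 518.24200038 -174.95374046]
yaw 19.991493438526685 18.45920152729128 18.18916628923688 16.00658163531564
lid [ 599.98294512 -219.97376777] -163.45867938351248 16.073238219507314 15.466256650964283
top slot proj [[380.80037201 174.48410789]]
t 6.3 pos [ 503.1 -226.1  226.6] rpy [-1.7992e+02 -3.0000e-02  8.0270e+01] shift [ 0.2455 -0.025  -0.0332] turn -27.7 F [ 0.4  0.5 -0.5]
```

Emit:
step_arm:
  plan:
    - [0.048, 0, -0.01, -7]
    - [0.096, 0, -0.01, -14]
    - [0.144, 0, -0.01, -21]
    - [0.192, 0, -0.01, -27.5]
    - [0.24, 0, -0.01, -27.5]

```text
t: 6.8
position: [544.0, 11.1, 236.6]
orientation: [-3.14, -0.0, 1.881]
contact_force: [0.6, -0.5, -0.2]
grip_width: 0.349
```

```bash
python3 -c "
from h import *
go(562,153,225,108)"
```

```text
t 6.8 pos [544.   11.1 236.6] rpy [-1.7991e+02 -3.0000e-02  1.0777e+02] shift [0.1297 0.0605 0.0115] turn -0.2 F [ 0.6 -0.5 -0.2]
```

Emit:
step_arm:
  plan:
    - [0.04, 0.02, 0.01, 0]
    - [0.08, 0.04, 0.01, 0]
    - [0.12, 0.06, 0.01, 0]
    - [0.12, 0.06, 0.01, 0]
    - [0.12, 0.06, 0.01, 0]

```text
t: 7.3
position: [564.6, 142.6, 226.3]
orientation: [-3.139, -0.0, 1.881]
contact_force: [0.2, 0.1, -0.3]
grip_width: 0.349
```

```bash
python3 -c "
from h import *
go(562,153,225,108); shot('wrist','w5')"
```

```text
t 7.3 pos [564.6 142.6 226.3] rpy [-179.87   -0.    107.8 ] shift [0.0106 0.0007 0.0013] turn -0.2 F [ 0.2  0.1 -0.3]
```

View pics/w5.png

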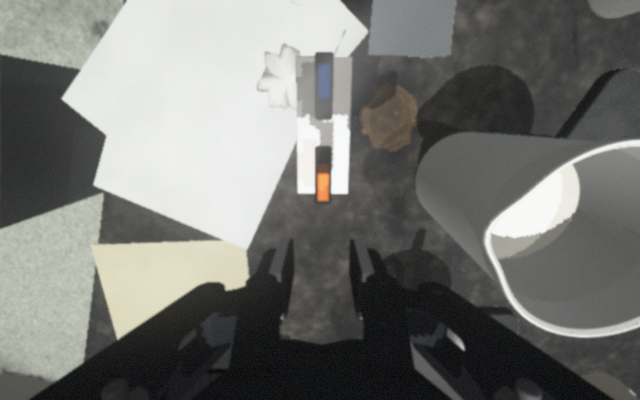

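The wrist view has the orange grip directly ahead, spanning (316–330, 170–202), and the jaws line up with its thin side.

Run:
```python
from h import *
from scipy.optimize import least_squares
md=model("wrist",ld('w5')); im=cv2.imread('pics/w5.png'); hsv=cv2.cvtColor(im,cv2.COLOR_BGR2HSV)
m=cv2.inRange(hsv,(3,150,90),(20,255,255)); m[:150]=0;m[215:]=0;m[:,:300]=0;m[:,345:]=0
ys,xs=np.nonzero(m); bb=np.array([xs.min()-.5,xs.max()+.5,ys.min()-.5,ys.max()+.5]);print(bb)
mm=im[160:206,323].tolist(); print([(160+i,v) for i,v in enumerate(mm)][::3])
a=np.radians(17.8); ex=np.array([np.cos(a),np.sin(a),0]); ey=np.array([-np.sin(a),np.cos(a),0])
def pr(p):
    P=np.array([np.r_[p,0]+sx*5*ex+sy*12*ey+np.array([0,0,140]) for sx in(-1,1) for sy in(-1,1)]); q=proj(md,P); return np.r_[q[:,0].min(),q[:,0].max(),q[:,1].min(),q[:,1].max()]
r=least_squares(lambda p:(pr(p)-bb)[[0,1,3]],[562,153]); print(r.x,r.fun,pr(r.x))
go(r.x[0],r.x[1],150,107.8); go(r.x[0],r.x[1],105,107.8)
```

```text
[317.5 328.5 172.5 200.5]
[(160, [76, 77, 78]), (163, [73, 78, 87]), (166, [68, 80, 111]), (169, [65, 80, 110]), (172, [71, 96, 147]), (175, [98, 165, 244]), (178, [100, 176, 247]), (181, [100, 176, 246]), (184, [99, 175, 247]), (187, [96, 171, 246]), (190, [92, 161, 243]), (193, [88, 153, 240]), (196, [87, 151, 241]), (199, [81, 136, 229]), (202, [67, 77, 88]), (205, [81, 86, 87])]
[560.98033532 157.44295577] [-0.76235797  0.76219966  0.01029646] [316.73764203 329.26219966 171.71578003 200.51029646]
t 7.35 pos [564.6 141.8 226.6] rpy [-179.89   -0.    107.71] shift [0.016  0.0014 0.0766] turn -0.1 F [-0.1 -0.5 -0.9]
t 7.35 pos [564.6 141.8 226.6] rpy [-179.89   -0.    107.71] shift [0.016  0.0015 0.1216] turn -0.1 F [-0.1 -0.5 -0.9]
```

Emit:
step_arm:
  plan:
    - [0.01, 0.001, 0.02, 0]
    - [0.0155, 0.0015, 0.045, 0]
    - [0.0155, 0.0015, 0.075, 0]
    - [0.0155, 0.0015, 0.105, 0]
    - [0.0155, 0.0015, 0.1215, 0]

```text
t: 7.85
position: [560.1, 155.7, 103.2]
orientation: [-3.137, -0.001, 1.877]
contact_force: [-1.0, -0.1, 0.7]
grip_width: 0.349
```

Emit:
step_arm:
  plan:
    - [0, 0, 0, 0]
    - [0, 0, 0, 0]
    - [0, 0, 0, 0]

```text
t: 8.15
position: [563.1, 157.3, 108.3]
orientation: [3.138, 0.001, 1.879]
contact_force: [-0.0, -0.2, 0.1]
grip_width: 0.352
```

```bash
python3 -c "
from h import *
go(561,157.4,105,107.8); shot('wrist','w6')"
```

```text
t 8.15 pos [563.1 157.3 108.3] rpy [1.7981e+02 5.0000e-02 1.0768e+02] shift [ 0.0008 -0.002   0.0033] turn -0.1 F [-0.  -0.2  0.1]
```

View pics/w6.png

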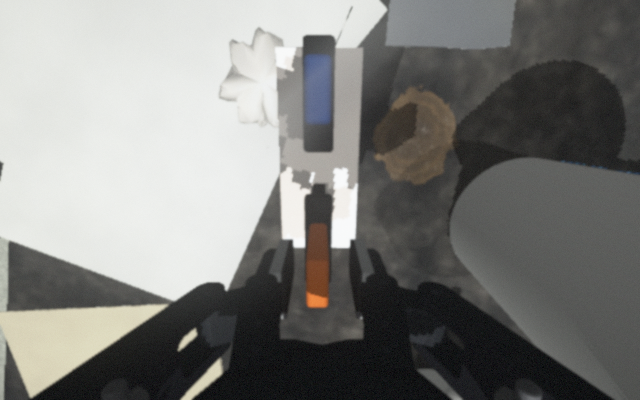

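The orange grip is between the fingers, about 4 px (2 mm) left of centre. I'll nudge over and close.

Emit:
step_arm:
  plan:
    - [0.0005, -0.0015, 0.003, 0]
    - [0.0005, -0.0015, 0.003, 0]

```text
t: 8.4
position: [560.0, 157.6, 103.6]
orientation: [3.141, 0.0, 1.88]
contact_force: [-0.0, 0.1, 0.5]
grip_width: 0.35
```

Emit:
step_arm:
  plan:
    - [0, 0, 0, 0]
    - [0, 0, 0, 0]
    - [0, 0, 0, 0]
    - [0, 0, 0, 0]
    - [0, 0, 0, 0]
  fingers: 1
  grip_force: 45

```text
t: 8.9
position: [560.3, 157.6, 103.6]
orientation: [3.141, 0.0, 1.88]
contact_force: [0.3, 0.4, 1.0]
grip_width: 0.109
```

Emit:
step_arm:
  plan:
    - [0, 0, 0, 0]
    - [0, 0, 0, 0]
    - [0, 0, 0, 0]

```text
t: 9.2
position: [560.3, 157.6, 103.5]
orientation: [3.141, 0.0, 1.88]
contact_force: [-0.2, 0.1, 1.9]
grip_width: 0.11
```

Emit:
step_arm:
  plan:
    - [0, 0, -0.01, 0]
    - [0, 0, -0.025, 0]
    - [0, 0, -0.06, 0]
    - [0, 0, -0.1, 0]
    - [0, 0, -0.145, 0]

```text
t: 9.7
position: [558.9, 157.3, 249.7]
orientation: [-3.139, -0.0, 1.88]
contact_force: [0.8, 0.1, -0.9]
grip_width: 0.113
```

Emit:
step_arm:
  plan:
    - [-0.01, 0, -0.01, 0]
    - [-0.03, 0, -0.01, 0]
    - [-0.06, 0, -0.01, 0]
    - [-0.1, 0, -0.01, 0.5]
    - [-0.14, 0, -0.01, 1.6]

```text
t: 10.2
position: [602.2, 22.9, 258.3]
orientation: [-3.14, -0.0, 1.852]
contact_force: [0.8, 0.0, -1.2]
grip_width: 0.111
```

```bash
python3 -c "
from h import *
print(manip.read_state()['grip_width'])
go(518.5,-174.5,255,106)"
```

```text
0.11078337311362152
t 10.2 pos [602.2  22.9 258.3] rpy [-1.7992e+02 -2.0000e-02  1.0612e+02] shift [-0.1664 -0.1352  0.0034] turn 0.1 F [ 0.8  0.  -1.2]
```

Emit:
step_arm:
  plan:
    - [-0.033, -0.027, 0, 0]
    - [-0.066, -0.054, 0, 0]
    - [-0.099, -0.081, 0, 0]
    - [-0.132, -0.108, 0, 0]
    - [-0.158, -0.13, 0, 0]

```text
t: 10.7
position: [519.8, -165.6, 258.2]
orientation: [-3.14, -0.001, 1.851]
contact_force: [0.2, -0.5, -0.7]
grip_width: 0.11
```

Emit:
step_arm:
  plan:
    - [0, 0, 0, 0]
    - [0, 0, 0, 0]
    - [0, 0, 0, 0]

```text
t: 11.0
position: [521.6, -163.0, 258.2]
orientation: [-3.141, -0.001, 1.853]
contact_force: [-0.7, -0.2, -0.6]
grip_width: 0.111
```

```bash
python3 -c "
from h import *
go(518.5,-174.5,225,106); shot('wrist','w7'); shot('top','top7'); shot('scene','scene7')
a=cv2.imread('pics/w7.png'); b=cv2.imread('pics/scene7.png')[130:270,290:450]
cv2.imwrite('pics/w7c.png',np.hstack([cv2.resize(a[80:380,200:440],(480,600),interpolation=2),cv2.resize(b,(320,280),interpolation=2) if 0 else cv2.copyMakeBorder(cv2.resize(b,(320,280),interpolation=2),0,320,0,0,0)]))"
```

```text
t 11.0 pos [ 521.6 -163.   258.2] rpy [-1.7998e+02 -3.0000e-02  1.0615e+02] shift [-0.0102 -0.0061  0.0332] turn 0.1 F [-0.7 -0.2 -0.6]
```

View pics/w7c.png

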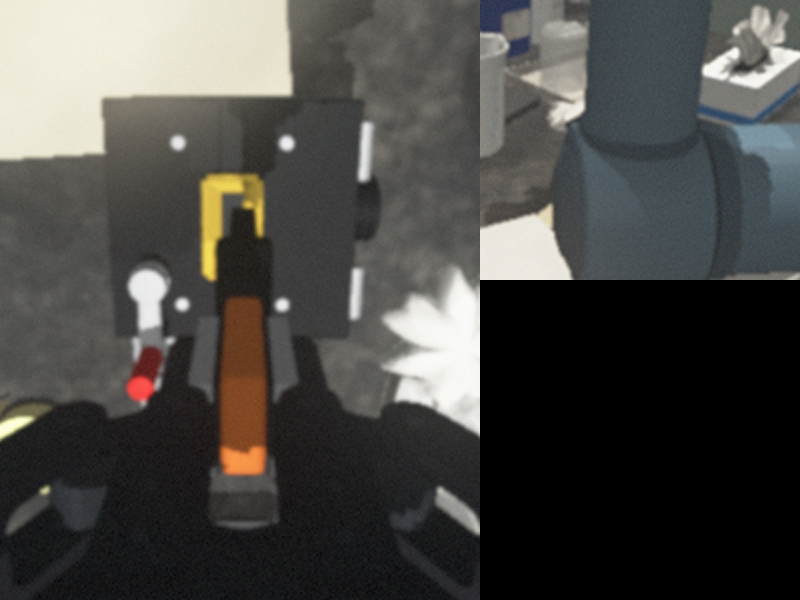

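The latch still looks closed. The holder hangs upright in the jaws, with the lip's far corners at crop (201,180) and (264,176) and its near-left corner at (203,280). I'll use these to check the slot position.

Run:
```python
from h import *
from scipy.optimize import least_squares
st=ld('w7');md=model("wrist",st)
c=lambda x,y:(200+x/2,80+y/2)
for n,p,z in(("far L",(201,180),105),("far R",(264,176),105),("near L",(203,280),105),("hinge",(148,287),112),("knob",(140,389),144)): print(n,atz(md,c(*p),z)[:2].round(1))
# lid edges sub-pixel for yaw
L=[atz(md,c(*p),98)[:2] for p in((103,98),(362,97),(115,335),(348,335))]; print(np.round(L,1))
a=lambda p,q: np.degrees(np.arctan2(*(p-q)[::-1]))
print("yaw",a(L[1],L[0]),a(L[3],L[2]),a(L[0],L[2])-90,a(L[1],L[3])-90, "centre",np.mean(L,0))
uv=np.array([c(201,180),c(264,176),c(203,280)]); q=np.array([[28,13],[28,-13]])
# lip outer size unknown: fit centre, half sizes, yaw 16
def f(p):
    t=np.radians(16); R=np.array([[np.cos(t),-np.sin(t)],[np.sin(t),np.cos(t)]]); loc=np.array([[-p[2],p[3]],[p[2],p[3]],[-p[2],-p[3]]])
    X=loc@R.T+p[:2]; return (proj(md,np.c_[X,np.full(3,105)])-uv).ravel()
r=least_squares(f,[518,-174,14,27]); print(r.x,r.fun.round(1))
# foot: blade bottom seen at far side (+y) lower edge (243,208)
print("foot +y edge at z~%.0f"%(258.2-95.5), atz(md,c(243,208),258.2-95.5+0)[:2])
tx=Ro.from_euler('xyz',st["orientation"]).as_matrix(); print("tool x,y",tx[:,0].round(3),tx[:,1].round(3), st["position"])
```

```text
far L [ 496.5 -153.7]
far R [ 527.1 -142.7]
near L [ 511.8 -206.5]
hinge [ 484.6 -215.8]
knob [ 495.4 -256.2]
[[ 438.  -128.5]
 [ 563.6  -91.4]
 [ 472.6 -255.4]
 [ 600.3 -218.3]]
yaw 16.430458914047417 16.20677734805283 15.226780816643924 16.145714402674372 centre [ 518.62768467 -173.42082312]
[ 519.59243839 -175.10887341   16.17103166   28.0012316 ] [ 0.1 -1.1 -0.   1.1 -0.1  0. ]
foot +y edge at z~163 [ 517.53249524 -148.60740306]
tool x,y [-0.278  0.961  0.001] [ 0.961  0.278 -0.   ] [521.5599364348222, -163.01568257340494, 258.21089081577037]
```

```bash
python3 -c "
from h import *
go(519,-174.3,212,106)"
```

```text
t 11.15 pos [ 521.8 -162.7  258.3] rpy [-1.7999e+02 -2.0000e-02  1.0620e+02] shift [-0.0103 -0.0059  0.0463] turn 0.2 F [ 0.  -0.5 -0.8]
```

Emit:
step_arm:
  plan:
    - [-0.005, -0.003, 0.01, 0]
    - [-0.0103, -0.0059, 0.025, 0.1]
    - [-0.0103, -0.0059, 0.046, 0.1]
    - [-0.0103, -0.0059, 0.046, 0.1]
    - [-0.0103, -0.0059, 0.046, 0.1]

```text
t: 11.65
position: [518.2, -175.1, 211.2]
orientation: [-3.14, -0.002, 1.85]
contact_force: [-0.0, 1.2, -0.6]
grip_width: 0.112
```

```bash
python3 -c "
from h import *
go(519,-174.3,203,106); shot('wrist','w8'); 
a=cv2.imread('pics/w8.png'); cv2.imwrite('pics/w8c.png',cv2.resize(a[80:320,220:420],(500,600),interpolation=2))"
```

```text
t 11.65 pos [ 518.2 -175.1  211.2] rpy [-1.7991e+02 -9.0000e-02  1.0599e+02] shift [0.0006 0.001  0.0082] turn -0.0 F [-0.   1.2 -0.6]
```

View pics/w8c.png

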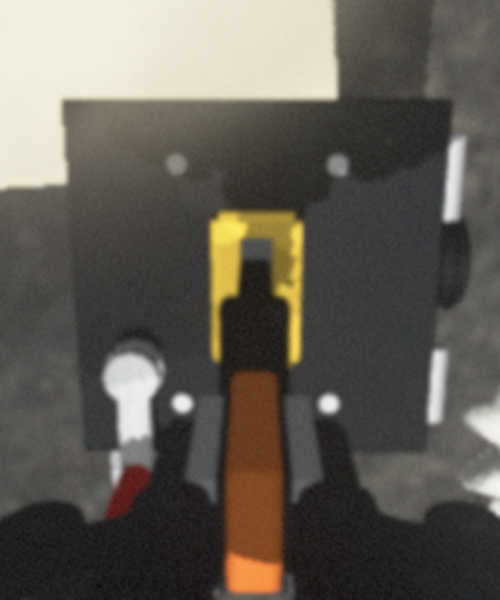

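The blade is centred sideways: blade at u≈257, with the slot's inner edges at 241 and 273. I'll check the other direction, comparing the blade's far edge at v≈260 with the slot's far end at v≈238.

Run:
```python
from h import *
st=ld('w8');md=model("wrist",st); R=Ro.from_euler('xyz',st["orientation"]).as_matrix(); p=np.array(st["position"])
c=lambda x,y:(220+x/2.5,80+y/2.5)
for n,q,z in(("slot far end",(257,238),98),("blade far edge",(257,262),p[2]-95.5),("lip far L",(210,213),105),("lip far R",(303,213),105),("lip near L",(212,362),105),("lip near R",(300,362),105),("lidFL",(64,100),98),("lidFR",(450,100),98),("lidNL",(86,450),98),("lidNR",(428,450),98)):
    print(n,(R.T@(atz(md,c(*q),z)-p))[:2].round(1))
```

```text
slot far end [18.7  1.4]
blade far edge [14.2  1.3]
lip far L [ 28.9 -14.9]
lip far R [29.  17.2]
lip near L [-26.1 -15.1]
lip near R [-26.   17.2]
lidFL [ 66.2 -64.1]
lidFR [66.3 66.5]
lidNL [-65.7 -65.3]
lidNR [-65.5  68.4]
```

Emit:
step_arm:
  plan:
    - [0.001, 0, 0.004, 0]
    - [0.001, 0, 0.008, 0]
    - [0.001, 0, 0.012, 0]
    - [0.001, 0, 0.016, 0]
    - [0.001, 0, 0.016, 0]

```text
t: 12.2
position: [518.1, -174.0, 195.5]
orientation: [-3.141, -0.001, 1.85]
contact_force: [-0.8, -0.4, -1.1]
grip_width: 0.111
```

Emit:
step_arm:
  plan:
    - [0, 0, 0.002, 0]
    - [0, 0, 0.004, 0]
    - [0, 0, 0.006, 0]
    - [0, 0, 0.006, 0]

```text
t: 12.6
position: [518.3, -174.2, 189.9]
orientation: [-3.141, -0.0, 1.85]
contact_force: [0.2, -0.6, -0.3]
grip_width: 0.112
```

Emit:
step_arm:
  plan:
    - [0, 0, 0.002, 0]
    - [0, 0, 0.004, 0]
    - [0, 0, 0.006, 0]
    - [0, 0, 0.008, 0]
    - [0, 0, 0.008, 0]

```text
t: 13.1
position: [518.3, -174.2, 181.9]
orientation: [-3.141, -0.001, 1.85]
contact_force: [-0.5, -0.3, -0.7]
grip_width: 0.113
```

Emit:
step_arm:
  plan:
    - [0, 0, 0.002, 0]
    - [0, 0, 0.004, 0]
    - [0, 0, 0.006, 0]
    - [0, 0, 0.006, 0]

```text
t: 13.5
position: [518.3, -174.1, 175.9]
orientation: [-3.141, -0.001, 1.85]
contact_force: [0.1, -0.2, -1.8]
grip_width: 0.109
```

Emit:
step_arm:
  plan:
    - [0, 0, 0.005, 0]
    - [0, 0, 0.01, 0]
    - [0, 0, 0.015, 0]
    - [0, 0, 0.02, 0]
    - [0, 0, 0.025, 0]

```text
t: 14.0
position: [518.4, -174.3, 150.7]
orientation: [-3.141, -0.0, 1.85]
contact_force: [0.2, -0.3, -0.4]
grip_width: 0.112
```

Emit:
step_arm:
  plan:
    - [0, 0, 0.005, 0]
    - [0, 0, 0.01, 0]
    - [0, 0, 0.015, 0]
    - [0, 0, 0.018, 0]
    - [0, 0, 0.018, 0]

```text
t: 14.5
position: [518.2, -174.1, 132.7]
orientation: [-3.141, -0.001, 1.85]
contact_force: [-0.1, -0.7, -1.6]
grip_width: 0.109
```

```bash
python3 -c "
from h import *
go(518.3,-174.1,123.5)"
```

```text
t 14.5 pos [ 518.2 -174.1  132.7] rpy [-1.7996e+02 -4.0000e-02  1.0600e+02] shift [-0.      0.0001  0.0092] turn 0 F [-0.1 -0.7 -1.6]
```

Emit:
step_arm:
  plan:
    - [0, 0, 0.003, 0]
    - [0, 0, 0.006, 0]
    - [0, 0, 0.009, 0]
    - [0, 0, 0.009, 0]
    - [0, 0, 0.009, 0]

```text
t: 15.0
position: [518.5, -174.3, 124.2]
orientation: [-3.142, -0.0, 1.85]
contact_force: [0.1, -0.2, -0.6]
grip_width: 0.112
```

```bash
python3 -c "
from h import *
go(518.3,-174.1,123.5); print(manip.read_state()['wrist_torque']); shot('wrist','w9'); shot('scene','s9'); shot('top','t9')
a=cv2.imread('pics/w9.png'); t=cv2.imread('pics/t9.png'); f=cv2.resize
cv2.imwrite('pics/w9c.png',np.hstack([f(a[80:320,200:400],(500,600),interpolation=2),np.vstack([f(t[140:215,225:295],(280,300),interpolation=2),f(cv2.imread('pics/s9.png')[130:290,200:350],(280,300),interpolation=2)])]))"
```

```text
t 15.0 pos [ 518.5 -174.3  124.2] rpy [-180.   -0.  106.] shift [ 0.0002 -0.0001  0.0007] turn 0 F [ 0.1 -0.2 -0.6]
[-0.02852271 -0.02135298  0.06586516]
```

View pics/w9c.png

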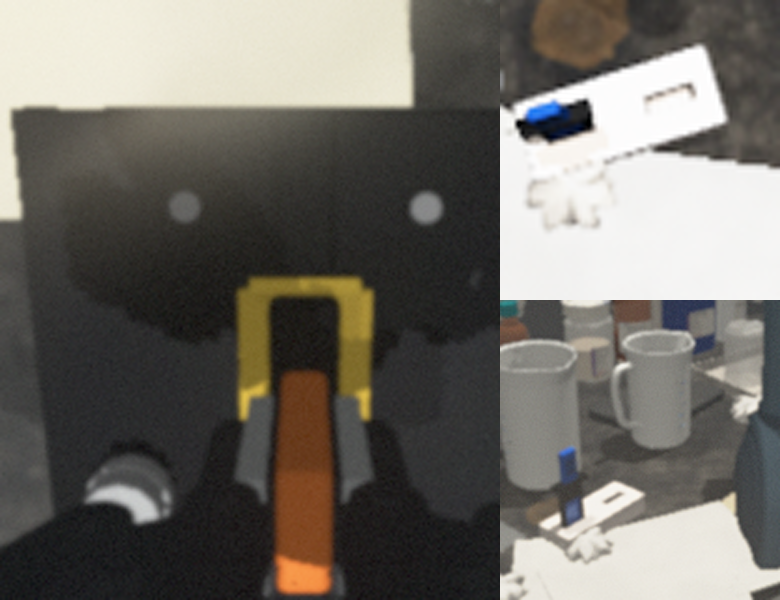

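Run:
```python
from h import *
st=ld('w9');md=model("wrist",st); R=Ro.from_euler('xyz',st["orientation"]).as_matrix(); p=np.array(st["position"])
for dz in(-6,-3,0,3):
    f=p[2]-95.5+dz
    P=[]
    for y in(-8,8): w=p+R@np.array([28,y,0]); P.append([w[0],w[1],f+88])
    q=proj(md,P); print(f.round(1),((q-[200,80])*2.5).round(0).tolist())
P=[p+R@np.array([-1.6+28,y,0]) for y in(-8,8)]
print(((proj(md,[[w[0],w[1],p[2]-7.5] for w in P])-[200,80])*2.5).round(0).tolist())
go(518.5,-174.3,123.5)
```

```text
22.7 [[268.0, 289.0], [339.0, 289.0]]
25.7 [[267.0, 293.0], [340.0, 293.0]]
28.7 [[266.0, 297.0], [341.0, 297.0]]
31.7 [[266.0, 301.0], [341.0, 301.0]]
[[266.0, 304.0], [341.0, 304.0]]
t 15.15 pos [ 518.6 -174.3  124.5] rpy [1.7999e+02 1.0000e-02 1.0600e+02] shift [ 0.0001 -0.0001  0.001 ] turn 0 F [-0.9  1.2 -0.4]
```

The predicted crossbar edge (v≈297) matches what I saw (v≈296), so the foot is at about 28.7 mm. I'll lower it a touch, let it settle and hand in.

Emit:
step_arm:
  plan:
    - [0, 0, 0.0007, 0]
    - [0, 0, 0.0007, 0]
    - [0, 0, 0.0007, 0]
    - [0, 0, 0.0007, 0]
    - [0, 0, 0.0007, 0]

```text
t: 15.65
position: [518.5, -174.3, 123.6]
orientation: [3.142, 0.0, 1.85]
contact_force: [-0.0, 0.5, -0.9]
grip_width: 0.113
```

```bash
python3 -c "
from h import *
go(518.5,-174.3,123.5); s=manip.read_state(); print(s['wrist_torque'],s['grip_width']); print(order.close_job())"
```

```text
t 15.65 pos [ 518.5 -174.3  123.6] rpy [180.   0. 106.] shift [-0.     -0.      0.0001] turn 0 F [-0.   0.5 -0.9]
[ 0.05036936 -0.04415515  0.04191964] 0.11308485974636497
the job is handed in; nothing more can be done
None
```

The latch is closed and the amber holder's blade is down through the slot, held upright in the gripper. I handed the job in at 15.65 s, inside the 58 s limit.

- **Latch:** I swung the knob until it met a firm stop at about 12 N. A close-up then showed the arm lying in the catch. Its measured direction was about 2° off ideal, which I put down to picture-reading error. In the final view the gripper hid the knob, so the last clear sight of it closed was just before the blade went in.
- **Amber holder:** The blade met no noticeable resistance on the way down. At the end the tool was vertical, with about 1 N of force on it.
    - **Foot height:** the foot is about 28 mm above the worktop. That comes from how far the arm moved, and the crossbar's position in the final wrist picture agrees.
    - **Clearances:** at that height the crossbar sits about 3 mm above the lip, and the top of the pane about 3 mm below the lid's underside.
- **Other things:** The final pictures show the blue holder still in its stand. The tape, vial and timer were never approached, but I did not check them again at the end.

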